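# Lock a lens cell with the flat driver

## Robot

A 6-joint arm with a two-finger parallel gripper is mounted at the origin on a cart in front of the work surface, level with it; the furniture and walls round the work are solid. World frame = base frame: x ahead of the robot, y to its left, z up, the work surface at z = 0. Lengths are in m, angles in degrees, forces in N, time in s.
With the tool pointing down it reaches from about 0.35 to 0.8 m from the base axis. Payload 7.3 kg.
Tool frame: the origin (TCP) lies on the centre line of the jaws, within the pads' length; the fingertips stand 14 mm ahead of it and the grasp point (between the pads) lies 5 mm behind it (r.nose_length is the x of the fingertips in the tool frame, in m); x points along the fingers, y is the direction in which the jaws open and shut, and the axes are right-handed (so a half turn about x gives the same grasp; the last joint's range is limited). The gripper opens to 85 mm and grips with 20 to 120 N. Pads are 22 mm wide; open, the fingers measure 114 mm over their backs; the gripper's body (76 mm by 85 mm) begins 54 mm behind the grasp point. The pads swing forward as they close: fully open they stand 13 mm farther back than shut.
Start: joints at [68.927, 19.595, 87.324, -0, 73.075, -8.365], TCP at [0.115, 0.512, 0.245] pointing down, gripper open.
Joint ranges: [-145.02, 145.02], [-44.19, 115.74], [2.07, 154.8], [-57.11, 237.11], [16.16, 152.29], [-177.93, 177.93]. Speed limits (degrees/s): [147.25, 147.25, 180, 180, 180, 180].

## Interface

Orientations are given as [roll, pitch, yaw] about the fixed x, y, z axes, in that order (R = Rz(yaw) Ry(pitch) Rx(roll)).
In Python, from rig import r gives the robot as it stands.
- The arm moves only by the shell command python3 -m handwheel 'ROWS'. ROWS is JSON, one flat list of numbers, 7 for each row, row after row: the shift along the tool's x, y, z in m, then the turn, a rotation vector about the tool's x, y, z in degrees, then the closure, from 0 (fully open) to 1 (shut). In form: [dx, dy, dz, rx, ry, rz, gripper, dx, dy, dz, rx, ry, rz, gripper, ...]. A call has 1 to 10 rows; each row is the pose to reach, as a shift and turn from the pose commanded when the call began, along the tool's axes at that moment; what a row does not reach only later rows make up. A row lasts 1/8 s, in which the tool goes at most 62.5 mm and 10.7 degrees, less where a joint would pass 70% of its speed; a pose out of reach is approached as far as the arm can. A call with a gripper value outside its range is refused whole. The fingers move at their own pace and stop on an object; the grip force is fixed at half the most. Time passes only in rows, so rows that repeat a pose let the fingers close. It gives the time, the measured TCP pose, the force and the opening at its end, in the units of the state.
- r.state(): the state, without advancing time (a new reading comes with each control period).
- r.camera(name): name is "scene" or "top"; returns the picture (400x640x3 uint8, red, green, blue); there is no depth.
- r.calibration(name): a dict with "fx", "fy", "cx", "cy" (pixels), "distortion" ([k1, k2, p1, p2, k3] as OpenCV has them; the pictures are not rectified), "position" and "attitude" of the camera in the world. Camera axes: x right, y down, z forward; pixel columns grow to the right and rows downward; lengths in m; the calibration is good to about 2 mm. A picture is of the moment at which its call begins. calibration takes no time and is no camera call.
- r.job_done(): hands the job in, once; it reports no verdict.
The state is a dict: "clock": time; "joints": joint angles; "qd": joint speeds; "joint_torque": joint torques, N m; "tcp_pos": TCP position; "orientation": TCP orientation; "wrist_force": force on the tool from outside, world axes, zero at the start; "wrist_torque": the same for the moment, N m; "gripper_width": finger opening in m.
Only numpy, scipy, OpenCV 4.12 (cv2) and the standard library are available. Lean on these libraries where they do the work, as an engineer would, in place of code of your own. Each camera call takes 0.05 s, during which the arm holds its last target.

## Task

Lock the green lens into its holder: take the blue-handled flat driver from its stand, seat its blade in the slot of the brass clamp screw beside that lens, and turn the screw clockwise, keeping the blade in the slot, until the clamp finger points at the middle of the lens. Then put the driver back upright in its stand. Leave the clamp screw of the empty holder alone.

Things in the scene. Friction and masses are not known exactly. Their poses are not given: they have to be found in the camera images.
- driver: Loose flat driver, 0.14 kg. Origin: mid blade edge, at the bottom; z up, x along blade width. Heights: blade 24 (x) x 4 mm 0-18; shank d10; cone to d34 52-70; flange d52 70-75; blue square handle 26 x 26 (flats face x, y) 75-135. At the start it hangs by the flange on a fixed stand's plate, top z 90 mm, in a hole d40 centred on it, edge at z 20; lift it 75 mm to clear; any yaw goes back.
- lock_slot (a point): Centre of the top of the brass screw head (d40 mm, top 42 mm above the worktop) on the fixed holder with the green lens. x along the slot and out along the clamp finger, z up. Slot 12 mm deep, open-ended, 6.6 mm wide in its lower 7 mm, flaring to 14 at the top. Finger (12 mm wide, red dot) reaches 38 mm; lens centre 49 mm from the axis, on the robot's side. A like holder without lens is nearby.
- lock_screw (a joint): Angle of the lens holder's screw (rad), growing clockwise seen from above. Starts between -0.2 and 0.15, finger about square to the lens direction; at 1.2 the finger points at the lens centre; stop at 1.35. It turns stiffly (0.08 N m) and stays where it is left. The blade has about 6 degrees of play either way in the slot.
- spare_screw (a joint): Angle (rad) of the same kind of brass screw on the empty holder, same meaning; starts between -0.2 and 0.15 and is to be left alone. Both holders are fixed aluminium plates 110 x 76 x 12 mm; the empty one shows a bare steel seat with a dark centre. (A tall mask aligner with a microscope fills the worktop's left side: pass in front of it, not through.)
Not all that is in view belongs to the job. There is more than one size of the driver; the one meant has the size given above.

How it is judged:
By the outcome, as a careful person would: the job done as asked, in the order asked, and still so for the second after the job is handed in, with the robot touching nothing.
It also fails if it takes over 51 s, if anything falls off the work surface, if the arm or the gripper's body presses on something with over 40 N, if the wrist force passes 120 N, or if a joint passes its speed limit or range.

## Working session

There is one attempt and no reset: what is moved stays moved. The work goes in short steps, Python scripts to look and compute and a shell command to move; the robot and the scene stay as the last step left them, time stands still between calls to the robot, and variables do not carry over. Pictures are saved under pics/ and viewed, and the job is handed in when it is done.

```bash
ls; mkdir -p pics
python3 - <<'E'
from rig import r
import cv2,json
print(r.state())
for n in("scene","top"):
    im=r.camera(n); cv2.imwrite(f"pics/{n}0.png",im[:,:,::-1]); print(n,r.calibration(n))
E
```

```text
pics
{'clock': 0.0, 'joints': array([ 6.89262242e+01,  1.96365217e+01,  8.73772271e+01, -5.68548667e-04,
        7.30748565e+01, -8.36478316e+00]), 'qd': array([-0.12050527,  0.0402199 ,  0.01265246, -0.06228236, -0.0458155 ,
        0.02268457]), 'joint_torque': array([-1.92882610e-03, -4.33702433e+01, -2.45996350e+01, -3.58130319e-04,
        8.06070690e-03,  3.03778234e-05]), 'tcp_pos': array([0.11533885, 0.51178369, 0.24462519]), 'orientation': array([ -98.01323085,   89.91139308, -110.72205753]), 'wrist_force': array([-0.32191277, -0.01905033,  0.66000139]), 'wrist_torque': array([ 0.008765  ,  0.01648752, -0.02690938]), 'gripper_width': 0.08541095447365038}
scene {'fx': 437.8422066733121, 'fy': 437.8422066733121, 'cx': 314.5522001548983, 'cy': 201.93878634766975, 'distortion': array([-0.1127523,  0.       ,  0.       ,  0.       ,  0.       ]), 'position': array([0.05554456, 0.10726468, 0.68064994]), 'attitude': array([-136.46477543,    0.21004567, -126.08099039])}
top {'fx': 409.80932672024124, 'fy': 409.80932672024124, 'cx': 316.35299270629935, 'cy': 201.8435085184398, 'distortion': array([-0.06065094,  0.        ,  0.        ,  0.        ,  0.        ]), 'position': array([ 0.39644737, -0.21912514,  0.91796342]), 'attitude': array([-170.21153982,    0.48058159,  -91.07401633])}
```

View pics/scene0.png

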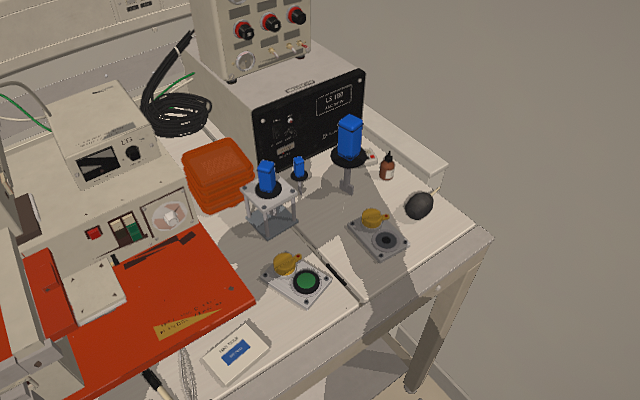

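View pics/top0.png

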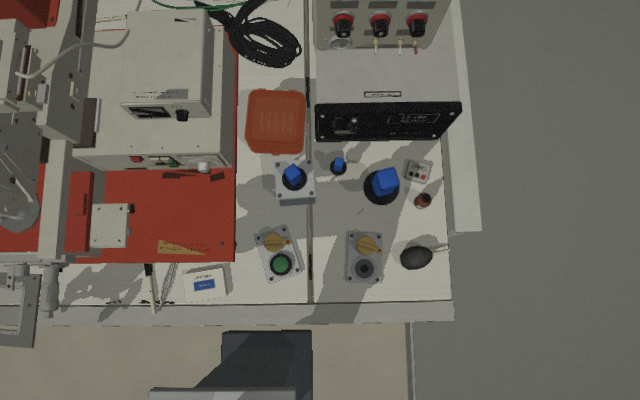

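The lens holder with the green lens is at about (280,265) in the top view, with its brass screw at (275,242). There are three blue drivers, at (293,177), (338,165) and (383,185). The one in the plate stand at (293,177) looks right, so I'll measure all of them.

```bash
cat > h.py <<'E'
from rig import r
import cv2,numpy as np
from scipy.spatial.transform import Rotation as Ro
C={n:r.calibration(n) for n in("scene","top")}
def ray(n,p):
    c=C[n];K=np.array([[c['fx'],0,c['cx']],[0,c['fy'],c['cy']],[0,0,1]])
    u=cv2.undistortPoints(np.array(p,float).reshape(-1,1,2),K,c['distortion']).reshape(-1,2)
    d=np.c_[u,np.ones(len(u))]
    return c['position'],Ro.from_euler('xyz',c['attitude'],degrees=True).apply(d)
def onz(n,p,z):
    o,d=ray(n,p); return o+d*((z-o[2])/d[:,2])[:,None]
def proj(n,P):
    c=C[n];K=np.array([[c['fx'],0,c['cx']],[0,c['fy'],c['cy']],[0,0,1]])
    R=Ro.from_euler('xyz',c['attitude'],degrees=True).inv()
    q=R.apply(np.array(P,float).reshape(-1,3)-c['position'])
    return cv2.projectPoints(q,np.zeros(3),np.zeros(3),K,c['distortion'])[0].reshape(-1,2)
def tri(p1,p2):
    a,d=ray("scene",[p1]);b,e=ray("top",[p2]);d=d[0];e=e[0]
    s=np.linalg.lstsq(np.c_[d,-e],b-a,rcond=None)[0]
    A=a+s[0]*d;B=b+s[1]*e
    return (A+B)/2,np.linalg.norm(A-B)
def crop(n,x0,y0,x1,y1,k,name,im=None):
    im=r.camera(n) if im is None else im
    cv2.imwrite("pics/"+name,cv2.resize(im[y0:y1,x0:x1,::-1],None,fx=k,fy=k,interpolation=cv2.INTER_CUBIC))
def blobs(im,lo,hi,amin=20):
    m=cv2.inRange(cv2.cvtColor(im,cv2.COLOR_RGB2HSV),lo,hi)
    n,l,s,c=cv2.connectedComponentsWithStats(m)
    return m,l,[(i,s[i].tolist(),c[i]) for i in range(1,n) if s[i,4]>=amin]
E
python3 - <<'E'
from h import *
T=cv2.imread("pics/top0.png")[:,:,::-1].copy();S=cv2.imread("pics/scene0.png")[:,:,::-1].copy()
crop("top",235,145,435,295,4,"topz.png",T)
crop("scene",235,100,435,300,3,"scenez.png",S)
for n,im in(("top",T),("scene",S)):
    for nm,lo,hi in(("blue",(100,150,60),(125,255,255)),("green",(50,80,40),(85,255,255)),("brass",(14,120,100),(26,255,255))):
        for i,s,c in blobs(im,lo,hi)[2]: print(n,nm,s,c.round(1))
E
```

```text
top blue [334, 158, 10, 14, 106] [338.1 164. ]
top blue [284, 165, 18, 20, 242] [292.9 174.5]
top blue [372, 168, 27, 29, 565] [384.7 181.7]
top green [152, 0, 37, 9, 60] [169.7   5.4]
top green [190, 1, 58, 11, 165] [219.1   6.5]
top green [169, 160, 8, 7, 25] [172.6 164.1]
top green [273, 256, 16, 17, 196] [280.3 264.1]
top brass [265, 234, 25, 10, 129] [274.9 239. ]
top brass [360, 237, 15, 8, 69] [367.4 240.1]
top brass [158, 240, 47, 15, 325] [174.2 248.9]
top brass [358, 242, 24, 11, 58] [370.  246.6]
top brass [265, 246, 16, 5, 59] [272.6 247.8]
top brass [358, 246, 14, 8, 57] [364.1 250.3]
scene blue [337, 114, 26, 47, 929] [349.2 136.6]
scene blue [294, 156, 11, 22, 196] [298.5 166.5]
scene blue [257, 160, 19, 33, 480] [266.2 176. ]
scene blue [222, 340, 28, 25, 234] [235.2 351.8]
scene green [154, 72, 41, 29, 91] [174.   84.2]
scene green [0, 94, 52, 38, 132] [ 25.6 112.6]
scene green [126, 222, 16, 20, 163] [134.  231.6]
scene green [297, 272, 19, 17, 246] [305.8 280.2]
scene brass [362, 208, 27, 20, 331] [372.8 217.5]
scene brass [273, 253, 29, 22, 422] [285.3 262.7]
scene brass [153, 309, 68, 32, 530] [178.1 325. ]
```

View pics/topz.png

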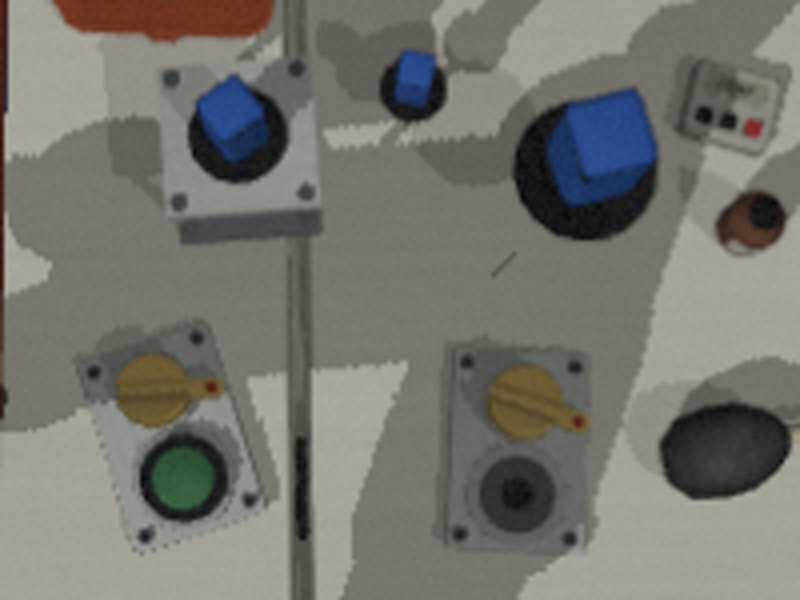

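View pics/scenez.png

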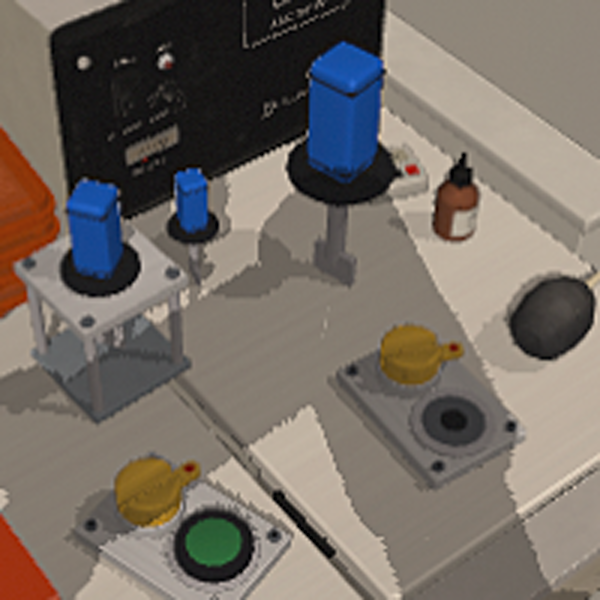

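Run:
```python
from h import *
T=cv2.imread("pics/top0.png")[:,:,::-1].copy();S=cv2.imread("pics/scene0.png")[:,:,::-1].copy()
k=8
x0,y0=270,150
c=cv2.resize(T[y0:205,x0:325],None,fx=k,fy=k,interpolation=cv2.INTER_CUBIC)
hsv=cv2.cvtColor(c,cv2.COLOR_RGB2HSV)
m=cv2.inRange(hsv,(100,120,50),(125,255,255))
v=hsv[...,2][m>0]; print(np.percentile(v,[5,25,50,75,95]))
t,_=cv2.threshold(v.reshape(-1,1),0,255,cv2.THRESH_OTSU);print(t)
mt=((m>0)&(hsv[...,2]>t)).astype(np.uint8)*255
mt=cv2.morphologyEx(mt,cv2.MORPH_OPEN,np.ones((15,15)))
cs=max(cv2.findContours(mt,0,1)[0],key=cv2.contourArea)
b=cv2.boxPoints(cv2.minAreaRect(cs)); px=(b+.5)/k-.5+[x0,y0]
P=onz("top",px,.155); print("handle top",P.round(4),P.mean(0).round(4))
e=np.diff(P,axis=0)[:,:2];print(np.linalg.norm(e,axis=1),np.degrees(np.arctan2(e[:,1],e[:,0])))
cv2.imwrite("pics/ht.png",np.hstack([c[:,:,::-1],cv2.cvtColor(mt,cv2.COLOR_GRAY2BGR)])[:, :])
# flange dark
d=cv2.inRange(hsv,(0,0,0),(180,255,60)); d=cv2.bitwise_or(d,m); d=cv2.morphologyEx(d,cv2.MORPH_OPEN,np.ones((25,25)))
cs=max(cv2.findContours(d,0,1)[0],key=cv2.contourArea)
cv2.imwrite("pics/fl.png",d)
```

```text
[ 65.  85. 121. 138. 143.]
108.0
handle top [[ 0.5899 -0.1513  0.155 ]
 [ 0.6049 -0.1721  0.155 ]
 [ 0.5849 -0.1858  0.155 ]
 [ 0.57   -0.1651  0.155 ]] [ 0.5874 -0.1686  0.155 ]
[0.02562108 0.02426799 0.02549774] [ -54.09626196 -145.56219204  125.73620487]
```

View pics/ht.png

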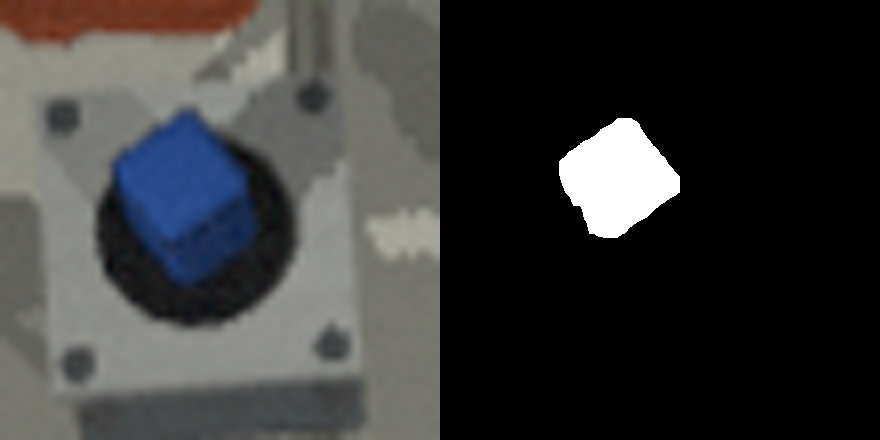

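View pics/fl.png

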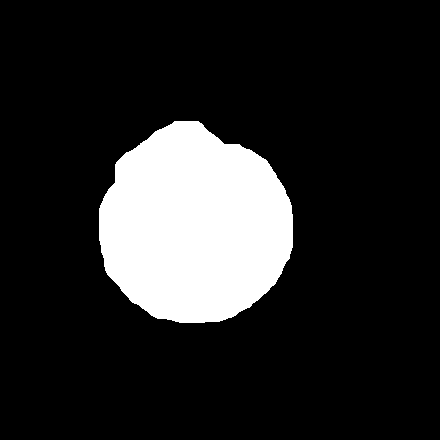

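Run:
```python
from h import *
T=cv2.imread("pics/top0.png")[:,:,::-1].copy();S=cv2.imread("pics/scene0.png")[:,:,::-1].copy()
print("flange",onz("top",[(294.06,177.8)],.095), "pxR mm",97/8/409.8*(.918-.095))
k=8
def seg(n,im,box,lo,hi,name):
    x0,y0,x1,y1=box
    c=cv2.resize(im[y0:y1,x0:x1],None,fx=k,fy=k,interpolation=cv2.INTER_CUBIC)
    m=cv2.inRange(cv2.cvtColor(c,cv2.COLOR_RGB2HSV),lo,hi)
    cv2.imwrite("pics/"+name,np.hstack([c[:,:,::-1],cv2.cvtColor(m,cv2.COLOR_GRAY2BGR)]))
    nn,l,s,ce=cv2.connectedComponentsWithStats(m); i=1+np.argmax(s[1:,4])
    cs=max(cv2.findContours((l==i).astype(np.uint8),0,1)[0],key=cv2.contourArea)
    return m,((ce[i]+.5)/k-.5+[x0,y0]),(cs.reshape(-1,2)+.5)/k-.5+[x0,y0]
for n,im,box,bs in(("top",T,(255,225,300,285),(345,228,390,285)),("scene",S,(262,243,335,310),(350,198,420,260))):
    m,c,cs=seg(n,im,box,(14,90,60),(28,255,255),n+"br.png")
    P=onz(n,cs,.042)
    # circle fit to farthest-from-finger points: robust algebraic
    pts=P[:,:2].copy()
    for _ in range(8):
        A=np.c_[2*pts,np.ones(len(pts))];s=np.linalg.lstsq(A,(pts**2).sum(1),rcond=None)[0]
        R=np.sqrt(s[2]+s[:2]@s[:2]); d=abs(np.linalg.norm(P[:,:2]-s[:2],axis=1)-R)
        pts=P[d<max(.0015,np.percentile(d,50)),:2]
    print(n,"head",s[:2],R,len(pts),len(P))
    far=P[np.argsort(np.linalg.norm(P[:,:2]-s[:2],axis=1))[-8:],:2].mean(0)-s[:2]
    print(" finger tip",np.linalg.norm(far),np.degrees(np.arctan2(far[1],far[0])))
    m,c,cs=seg(n,im,box,(50,70,40),(85,255,255),n+"gr.png")
    for z in(.012,.02,.025): L=onz(n,[c],z)[0]; print(" lens",z,L,np.linalg.norm(L[:2]-s[:2]),np.degrees(np.arctan2(*(L[:2]-s[:2])[::-1])))
    m,c,cs=seg(n,im,box,(0,120,60),(8,255,255),n+"rd.png"); print(" red",c,onz(n,[c],.042))
```

```text
flange [[ 0.58972904 -0.16989985  0.095     ]] pxR mm 0.024350597852611032
top head [ 0.46292927 -0.12122032] 0.0202574579097098 313 523
 finger tip 0.0361571022535456 -90.12054717182482
 lens 0.012 [ 0.41598224 -0.13270349  0.012     ] 0.04833101343482016 -166.25541504530034
 lens 0.02 [ 0.41580974 -0.13346662  0.02      ] 0.04868492757395234 -165.43122747761484
 lens 0.025 [ 0.41570193 -0.13394358  0.025     ] 0.048911179101024556 -164.92223123005652
 red [287.41956019 241.47164352] [[ 0.46302865 -0.15119109  0.042     ]]
scene head [ 0.45610173 -0.11809522] 0.025026321668336054 331 642
 finger tip 0.033333657871791544 -88.79439241816378
 lens 0.012 [ 0.42219526 -0.13715676  0.012     ] 0.03889718685789613 -150.65617782801314
 lens 0.02 [ 0.4178085 -0.1342324  0.02     ] 0.04155454410211234 -157.14891564574924
 lens 0.025 [ 0.41506677 -0.13240468  0.025     ] 0.043458348715662364 -160.77562723277242
 red [297.64945652 255.66773715] [[ 0.45725927 -0.14481255  0.042     ]]
```

View pics/topbr.png

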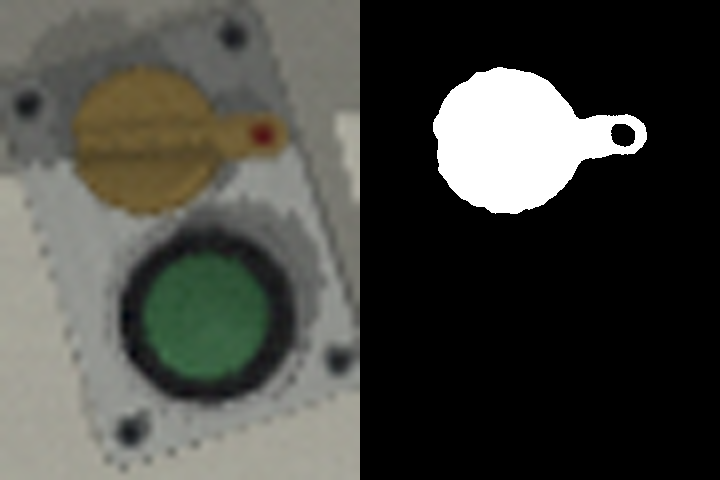

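View pics/scenebr.png

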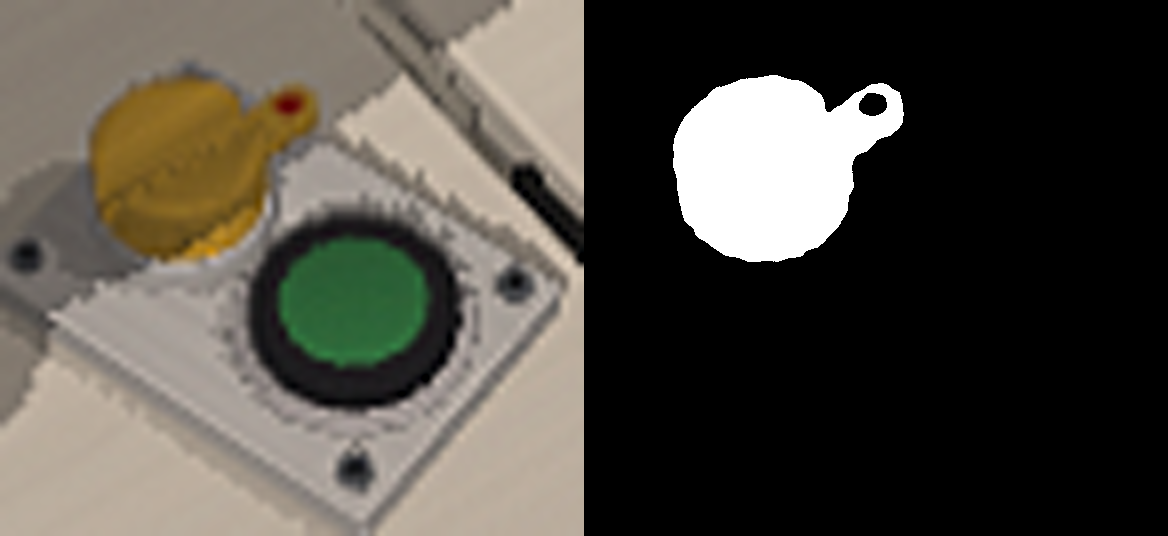

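Run:
```python
from h import *
print("red",tri((297.65,255.67),(287.42,241.47)))
g=blobs
T=cv2.imread("pics/top0.png")[:,:,::-1].copy();S=cv2.imread("pics/scene0.png")[:,:,::-1].copy()
print("lens",tri((305.8,280.2),(280.3,264.1)))
# slot ends in crops: top slot centre line (80,137)->(215,137)?; scene (105,197)->(240,125)
f=lambda p,o:((p[0]+.5)/8-.5+o[0],(p[1]+.5)/8-.5+o[1])
a=f((80,144),(255,225));b=f((218,136),(255,225))
P=onz("top",[a,b],.036);print(P,np.degrees(np.arctan2(*(P[1]-P[0])[[1,0]])))
# stand bolts, top view crop8 offset (270,150)
q=[f(p,(270,150)) for p in((63,117),(312,97),(331,342),(78,363))]
P=onz("top",q,.091);print("bolts",P.round(4),P.mean(0))
# spare head
```

```text
red (array([ 0.4642869 , -0.14985865,  0.03019917]), np.float64(0.0010943093120074669))
lens (array([ 0.41601976, -0.13361531,  0.02277572]), np.float64(0.000704204063284716))
[[ 0.46203535 -0.10143757  0.036     ]
 [ 0.46351234 -0.13864603  0.036     ]] -87.72684867510173
bolts [[ 0.6205 -0.1352  0.091 ]
 [ 0.6245 -0.2002  0.091 ]
 [ 0.5593 -0.2041  0.091 ]
 [ 0.5552 -0.139   0.091 ]] [ 0.58987848 -0.16963483  0.091     ]
```

Run:
```python
from h import *
S=cv2.imread("pics/scene0.png")[:,:,::-1].copy()
c=S[175:245,240:305]; c=np.clip(c.astype(float)*1.6,0,255).astype(np.uint8)
cv2.imwrite("pics/st.png",cv2.resize(c[:,:,::-1],None,fx=8,fy=8,interpolation=cv2.INTER_CUBIC))
s=r.state();R=Ro.from_euler('xyz',s['orientation'],degrees=True).as_matrix()
print(R.round(3)); print("y az",np.degrees(np.arctan2(R[1,1],R[0,1])))
for z in(.02,.038): print(proj("scene",[[.5898,-.1698,z]]))
```

```text
[[-0.     0.22   0.976]
 [-0.001  0.976 -0.22 ]
 [-1.    -0.001 -0.   ]]
y az 77.29503139391755
[[271.11630946 213.73211096]]
[[270.43508202 207.71792552]]
```

View pics/st.png

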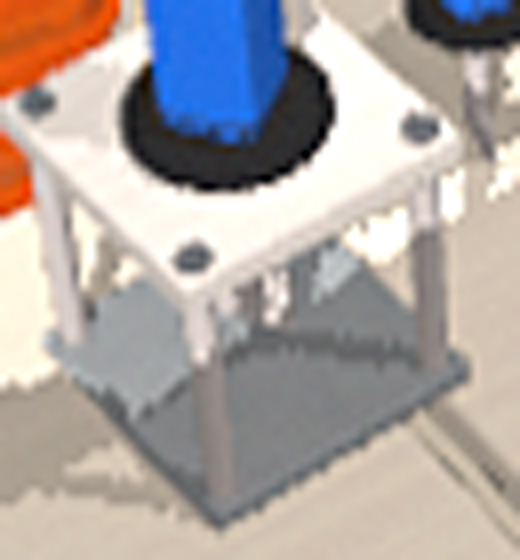

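Run:
```python
from h import *
print("tcp px",proj("top",[[.115,.512,.245]]),proj("scene",[[.115,.512,.245]]))
print("red corner",tri((256,302),(235,262)))
print("table front px",onz("top",[(100,305),(400,302)],0.0))
for z in(.05,.2,.35): print(z,onz("top",[(90,262),(55,262),(40,262),(30,340)],z).round(3).tolist())
T=cv2.imread("pics/top0.png")[:,:,::-1].copy();S=cv2.imread("pics/scene0.png")[:,:,::-1].copy()
crop("top",0,150,240,350,3,"tl.png",T);crop("scene",0,200,260,400,3,"sl.png",S)
```

```text
tcp px [[-108.79533051  441.7094154 ]] [[361.267381   145.05994549]]
red corner (array([ 0.42234727, -0.03673856,  0.03506264]), np.float64(0.002527230529628116))
table front px [[ 0.33082428  0.27336779  0.        ]
 [ 0.32863236 -0.39342983  0.        ]]
0.05 [[0.425, 0.274, 0.05], [0.426, 0.354, 0.05], [0.426, 0.388, 0.05], [0.261, 0.399, 0.05]]
0.2 [[0.42, 0.189, 0.2], [0.421, 0.255, 0.2], [0.421, 0.283, 0.2], [0.284, 0.292, 0.2]]
0.35 [[0.415, 0.104, 0.35], [0.415, 0.156, 0.35], [0.416, 0.178, 0.35], [0.308, 0.185, 0.35]]
```

View pics/tl.png

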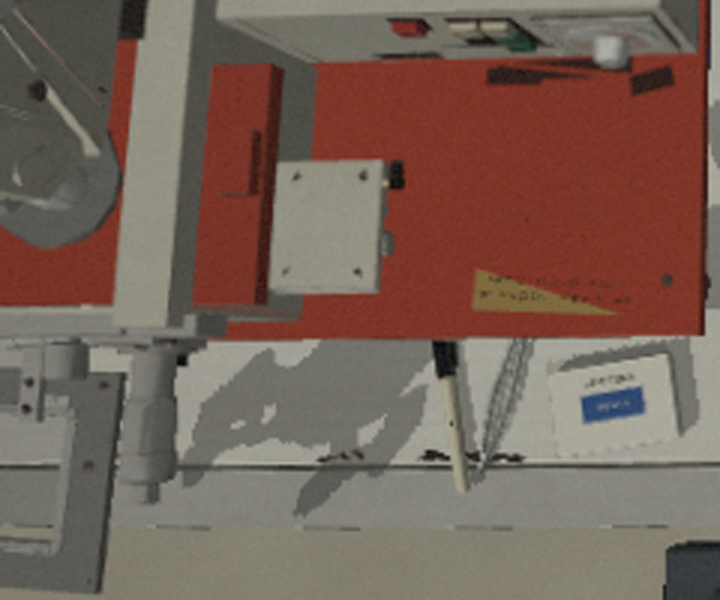

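View pics/sl.png

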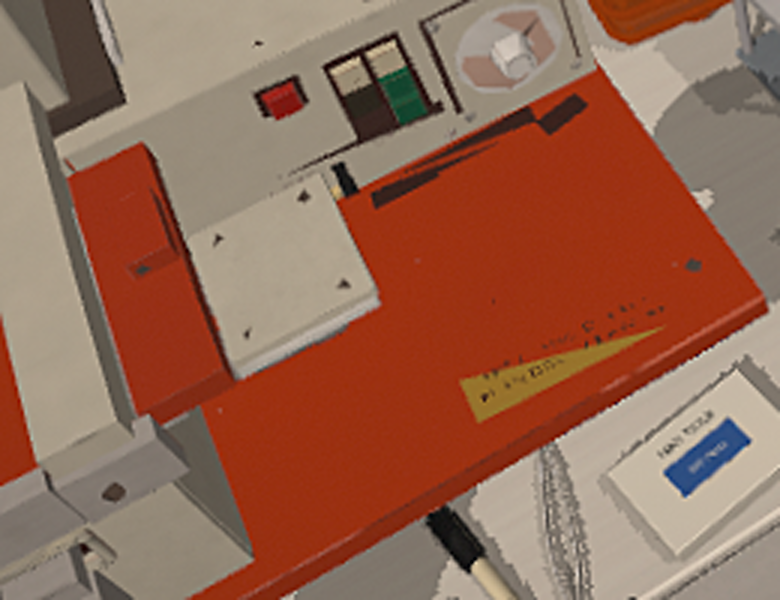

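Run:
```python
from h import *
print("block",tri((62.7,356),(74,256)))
print("beam",tri((13+0,356),(37,255)))
for z in(.15,.25,.3,.4): print(z,onz("top",[(50,317),(33,347),(0,345)],z).round(3).tolist())
from rig import r
print([x for x in dir(r) if x[0]!='_'])
```

```text
block (array([0.43184927, 0.24344421, 0.15636271]), np.float64(0.005359799170259511))
beam (array([0.43244171, 0.28581977, 0.20344754]), np.float64(0.0035339699415995844))
0.15 [[0.319, 0.29, 0.15], [0.264, 0.321, 0.15], [0.266, 0.388, 0.15]]
0.25 [[0.329, 0.224, 0.25], [0.281, 0.25, 0.25], [0.283, 0.309, 0.25]]
0.3 [[0.334, 0.191, 0.3], [0.29, 0.215, 0.3], [0.292, 0.27, 0.3]]
0.4 [[0.344, 0.124, 0.4], [0.307, 0.145, 0.4], [0.309, 0.19, 0.4]]
['IKError', 'calibration', 'camera', 'job_done', 'nose_length', 'state']
```

```bash
python3 -m handwheel '[-0.04,-0.055,0,0,0,0,0.5, -0.08,-0.11,0,0,0,0,0.5, -0.1,-0.16,0,0,0,0,0.5, -0.1,-0.184,0,0,0,0,0.5, -0.1,-0.195,0.045,10,0,0,0.5, -0.1,-0.206,0.09,20,0,0,0.5, -0.1,-0.2175,0.136,30,0,0,0.5, -0.1,-0.265,0.198,40,0,0,0.5, -0.1,-0.3126,0.26,50,0,0,0.5, -0.1,-0.3668,0.293,60,0,0,0.5]'
cat > st.py <<'E'
from h import *
s=r.state();R=Ro.from_euler('xyz',s['orientation'],degrees=True).as_matrix()
print(s['clock'],'j',s['joints'].round(1),'tcp',s['tcp_pos'].round(4),'F',s['wrist_force'].round(1),'T',s['wrist_torque'].round(2),'w',round(s['gripper_width'],4))
print("R cols x",R[:,0].round(3),"yaz",np.degrees(np.arctan2(R[1,1],R[0,1])).round(2))
import sys
if len(sys.argv)>3:
    t=np.array([float(a) for a in sys.argv[1:4]]);print("tool delta",(R.T@(t-s['tcp_pos'])).round(4))
    if len(sys.argv)>4: print("rx",-(float(sys.argv[4])-np.degrees(np.arctan2(R[1,1],R[0,1]))))
E
python3 st.py 0.5895 -0.1697 0.22 -54.6
```

```text
clock: 1.35
tcp_pos: [0.3083, 0.1159, 0.3451]
orientation: [163.0, 90.0, 89.9]
wrist_force: [0.4, 0.2, -0.6]
gripper_width: 0.0427
1.35 j [  7.2  -6.  101.4   0.   84.6  -9.8] tcp [0.3083 0.1159 0.3451] F [ 0.4  0.2 -0.6] T [ 0.   -0.03 -0.01] w 0.0427
R cols x [ 0.  0. -1.] yaz 16.98
tool delta [0.125  0.1855 0.3553]
rx 71.57683507384007
```

```bash
python3 -m handwheel '[0,0.008,0.05,10,0,0,0, 0,0.016,0.1,20,0,0,0, 0,0.024,0.15,30,0,0,0, 0,0.031,0.205,41,0,0,0, 0,0.038,0.258,51,0,0,0, 0.03,0.075,0.282,61,0,0,0, 0.06,0.112,0.306,71.6,0,0,0, 0.09,0.148,0.33,71.6,0,0,0, 0.125,0.1855,0.355,71.6,0,0,0, 0.125,0.1855,0.355,71.6,0,0,0, 0.125,0.1855,0.355,71.6,0,0,0]' ; python3 st.py
```

```text
1.35 j [  7.2  -6.  101.4   0.   84.6  -9.8] tcp [0.3083 0.1159 0.3451] F [ 0.4  0.2 -0.6] T [ 0.   -0.03 -0.01] w 0.0427
R cols x [ 0.  0. -1.] yaz 16.98validation failed for argument at $...
```

11 rows is one too many; I'll send ten.

```bash
python3 -m handwheel '[0,0.008,0.05,10,0,0,0, 0,0.016,0.1,20,0,0,0, 0,0.024,0.15,30,0,0,0, 0,0.031,0.205,41,0,0,0, 0,0.038,0.258,51,0,0,0, 0.03,0.075,0.282,61,0,0,0, 0.06,0.112,0.306,71.6,0,0,0, 0.09,0.148,0.33,71.6,0,0,0, 0.125,0.1855,0.355,71.6,0,0,0, 0.125,0.1855,0.355,71.6,0,0,0]' ; python3 -m handwheel '[0,0,0,0,0,0,0]'; python3 st.py .5895 -.1697 .118 -54.6
```

```text
clock: 2.6
tcp_pos: [0.59, -0.1661, 0.2138]
orientation: [-59.2, 89.4, 156.5]
wrist_force: [0.0, -0.0, 1.0]
gripper_width: 0.0854
clock: 2.72
tcp_pos: [0.5896, -0.166, 0.2202]
orientation: [-61.6, 89.9, 154.1]
wrist_force: [-0.4, 0.1, 1.7]
gripper_width: 0.0855
2.725 j [-22.9  30.   74.8   0.   75.3  31.4] tcp [ 0.5896 -0.166   0.2202] F [-0.4  0.1  1.7] T [ 0.06 -0.02  0.  ] w 0.0855
R cols x [-0.001  0.    -1.   ] yaz -54.3
tool delta [0.1022 0.003  0.0022]
rx 0.3012264584641571
```

```bash
python3 -m handwheel '[0,0.003,0.002,0,0,0,0, 0.04,0.003,0.002,0,0,0,0, 0.075,0.003,0.002,0,0,0,0, 0.102,0.003,0.002,0,0,0,0, 0.102,0.003,0.002,0,0,0,0]'; python3 st.py .5895 -.1697 .118 -54.6
python3 - <<'E'
from h import *
crop("top",235,115,355,215,6,"t1.png");crop("scene",225,120,345,220,6,"s1.png")
E
```

```text
clock: 3.35
tcp_pos: [0.589, -0.1695, 0.1183]
orientation: [-59.6, 89.9, 156.1]
wrist_force: [0.4, -0.2, -0.2]
gripper_width: 0.0858
3.35 j [-23.2  35.5  82.1   0.   62.5  31.1] tcp [ 0.589  -0.1695  0.1183] F [ 0.4 -0.2 -0.2] T [-0.01 -0.    0.02] w 0.0858
R cols x [-0.002  0.001 -1.   ] yaz -54.32
tool delta [ 0.0003  0.0005 -0.0003]
rx 0.28116656325818923
```

View pics/t1.png

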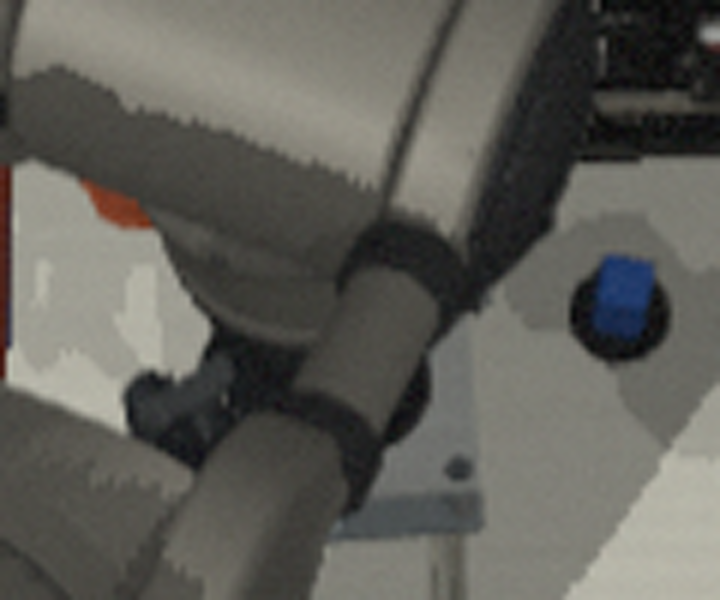

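View pics/s1.png

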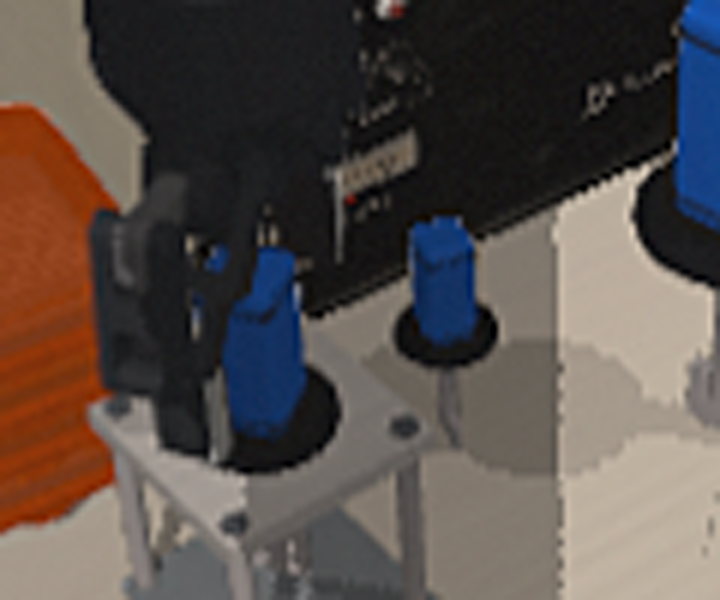

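```bash
python3 - <<'E'
from h import *
d=np.array([np.cos(np.radians(-54.3)),np.sin(np.radians(-54.3)),0])
c=np.array([.5893,-.1696,.112])
for k in(-.05,0,.05): print(k,(proj("scene",[c+k*d,c+k*d+[0,0,.06]])-[225,120])*6)
E
python3 -m handwheel '[0,0,0,0,0,0,0.2, 0,0,0,0,0,0,0.4, 0,0,0,0,0,0,0.5]'
python3 - <<'E'
from h import *
crop("scene",225,120,345,220,6,"s2.png")
E
```

```text
-0.05 [[191.38450376 476.52429089]
 [170.68009185 330.45285267]]
0 [[254.88724008 367.11736518]
 [238.69543506 221.20296658]]
0.05 [[313.68479033 266.10237964]
 [301.34116222 120.93910399]]
clock: 3.82
tcp_pos: [0.5903, -0.1698, 0.1189]
orientation: [125.3, 89.9, -19.0]
wrist_force: [0.3, 0.2, -0.6]
gripper_width: 0.0425
```

View pics/s2.png

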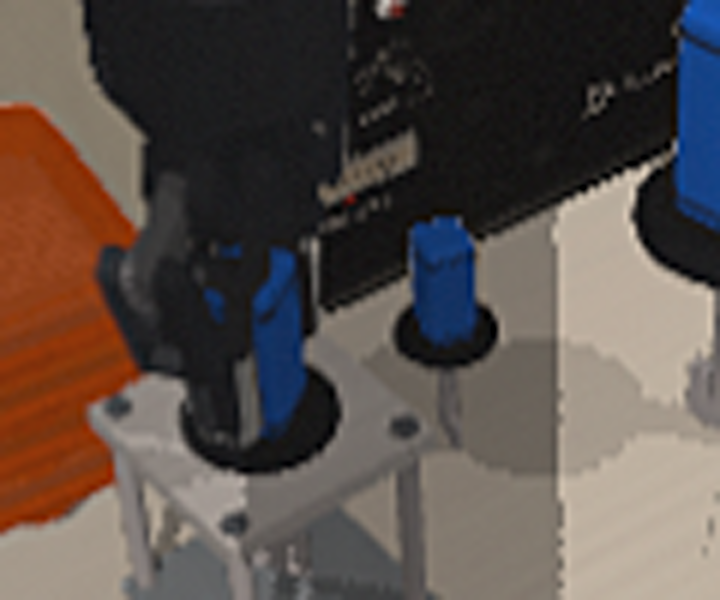

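```bash
python3 -m handwheel '[0,0,0,0,0,0,0.7, 0,0,0,0,0,0,0.9, 0,0,0,0,0,0,1, 0,0,0,0,0,0,1]'; python3 st.py
```

```text
clock: 4.38
tcp_pos: [0.5902, -0.1697, 0.1184]
orientation: [141.9, 90.0, -2.4]
wrist_force: [-0.2, 0.3, 2.8]
gripper_width: 0.0256
4.375 j [-23.2  35.5  82.    0.   62.4  31.1] tcp [ 0.5902 -0.1697  0.1184] F [-0.2  0.3  2.8] T [0.04 0.08 0.03] w 0.0256
R cols x [ 0. -0. -1.] yaz -54.31
```

```bash
python3 -m handwheel '[-0.02,0,0,0,0,0,1, -0.05,0,0,0,0,0,1, -0.09,0,0,0,0,0,1, -0.125,0,0,0,0,0,1, -0.125,0,0,0,0,0,1]'; python3 st.py
python3 - <<'E'
from h import *
crop("scene",225,60,345,220,5,"s3.png")
E
```

```text
clock: 5.0
tcp_pos: [0.5912, -0.1702, 0.246]
orientation: [121.6, 89.7, -22.7]
wrist_force: [-0.4, -0.4, -1.9]
gripper_width: 0.0254
5.0 j [-23.2  29.   72.3   0.   78.4  31.1] tcp [ 0.5912 -0.1702  0.246 ] F [-0.4 -0.4 -1.9] T [-0.02  0.06 -0.03] w 0.0254
R cols x [ 0.005 -0.002 -1.   ] yaz -54.31
```

View pics/s3.png

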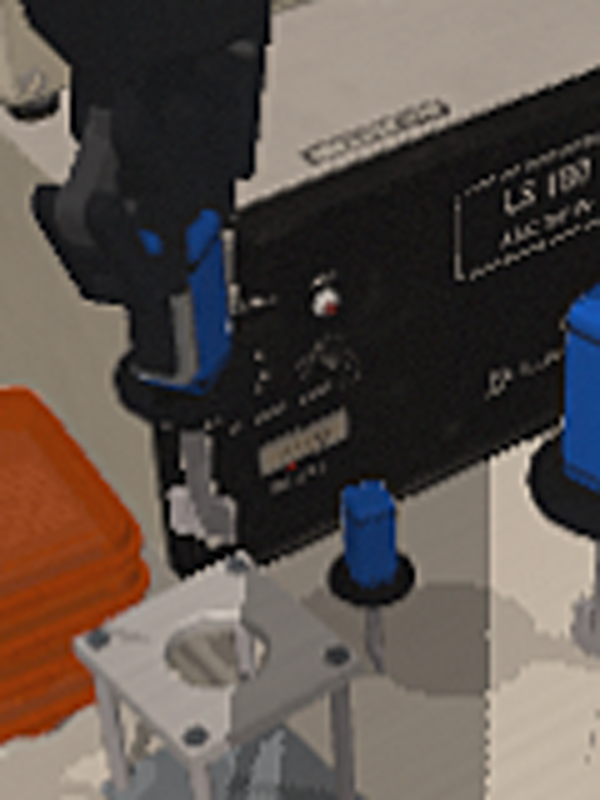

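Run:
```python
from h import *
for a in(36,-54):
    d=np.array([np.cos(np.radians(a)),np.sin(np.radians(a)),0])*.012
    b=np.array([.5905,-.17,.148])
    print(a,((proj("scene",[b-d,b+d,b-d+[0,0,.018],b+d+[0,0,.018]])-[225,60])*5).round())
```

```text
36 [[234. 539.]
 [173. 526.]
 [231. 501.]
 [169. 488.]]
-54 [[191. 553.]
 [216. 512.]
 [187. 516.]
 [212. 474.]]
```

```bash
python3 st.py .463 -.1212 .17 2.4
```

```text
5.05 j [-23.2  29.1  72.5   0.   78.3  31.1] tcp [ 0.5903 -0.1699  0.2436] F [-0.5 -0.1 -2.6] T [0.02 0.02 0.01] w 0.0253
R cols x [ 0.001 -0.001 -1.   ] yaz -54.31
tool delta [ 0.0734 -0.1139  0.075 ]
rx -56.70848989310901
```

```bash
python3 -m handwheel '[0,-0.03,0.02,-8,0,0,1, 0,-0.06,0.04,-18,0,0,1, 0,-0.09,0.06,-28,0,0,1, 0,-0.114,0.075,-38,0,0,1, 0.03,-0.114,0.075,-47,0,0,1, 0.06,-0.114,0.075,-56.7,0,0,1, 0.0734,-0.114,0.075,-56.7,0,0,1, 0.0734,-0.114,0.075,-56.7,0,0,1]'; python3 -m handwheel '[0,0,0,0,0,0,1]'; python3 st.py .463 -.1212 .17 2.4;python3 - <<'E'
from h import *
crop("top",225,185,345,285,6,"t4.png");crop("scene",220,170,360,310,5,"s4.png")
E
```

```text
clock: 6.05
tcp_pos: [0.4619, -0.1206, 0.1686]
orientation: [-117.1, 89.8, 155.2]
wrist_force: [-0.0, -0.3, -0.4]
gripper_width: 0.0253
clock: 6.18
tcp_pos: [0.4631, -0.1211, 0.1704]
orientation: [69.9, 89.9, -17.8]
wrist_force: [0.3, -0.4, -0.3]
gripper_width: 0.0255
6.175 j [-23.8  19.3 100.8   0.   59.8 -26.1] tcp [ 0.4631 -0.1211  0.1704] F [ 0.3 -0.4 -0.3] T [-0.02 -0.    0.  ] w 0.0255
R cols x [ 0.001 -0.    -1.   ] yaz 2.29
tool delta [ 0.0004 -0.0002  0.0001]
rx -0.11349489288390968
```

View pics/t4.png

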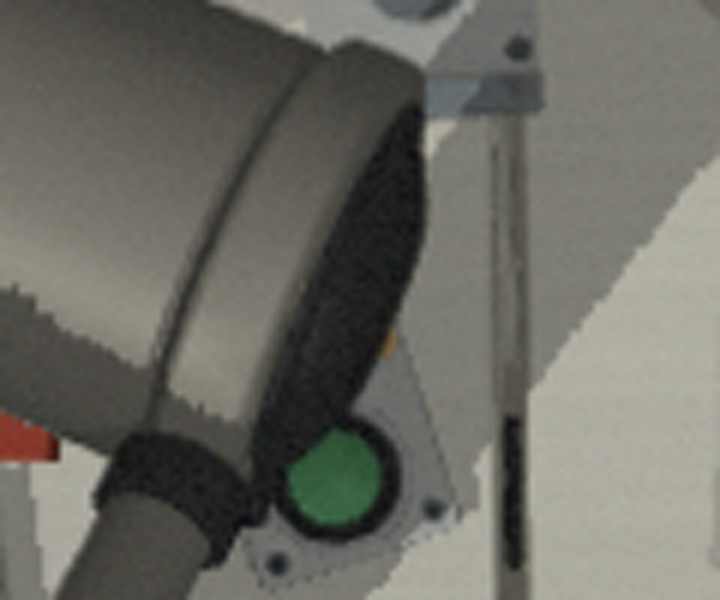

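View pics/s4.png

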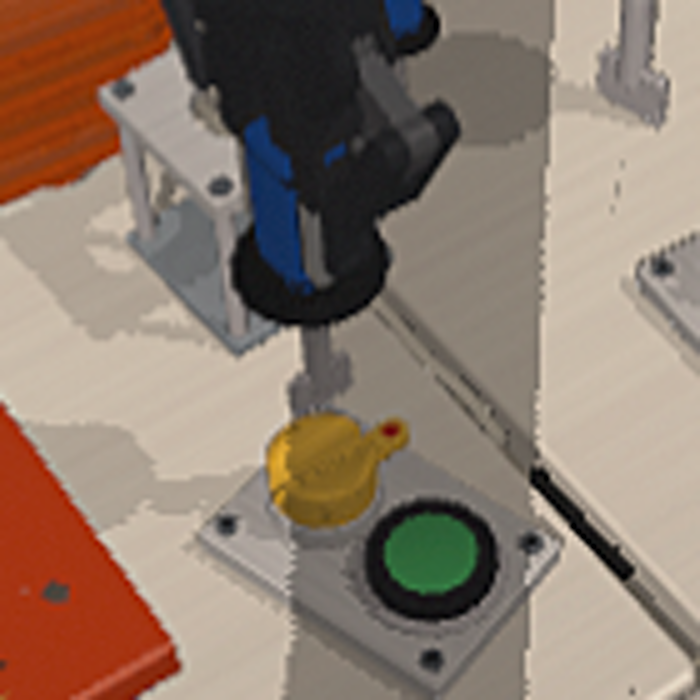

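```bash
python3 - <<'E'
from h import *
b=np.array([.4631,-.1211,.072])
d=np.array([0,-.012,0])
print(((proj("scene",[b-d,b,b+d,[.463,-.1212,.042],[.463,-.1012,.042],[.463,-.1412,.042],[.443,-.1212,.042],[.483,-.1212,.042]])-[220,170])*5).round())
E
python3 - <<'E'
from h import *
crop("scene",262,235,312,285,12,"s5.png")
E
```

```text
[[291. 415.]
 [320. 398.]
 [349. 382.]
 [325. 449.]
 [278. 476.]
 [371. 423.]
 [356. 486.]
 [295. 413.]]
```

View pics/s5.png

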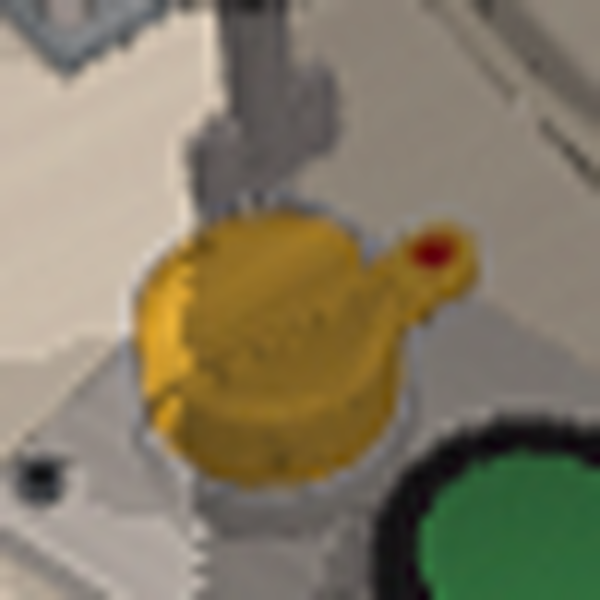

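```bash
python3 -m handwheel '[0.01,0,-0.0005,0,0,0,1, 0.02,0,-0.0005,0,0,0,1, 0.026,0,-0.0005,0,0,0,1, 0.031,0,-0.0005,0,0,0,1, 0.035,0,-0.0005,0,0,0,1, 0.035,0,-0.0005,0,0,0,1]'; python3 st.py .4625 -.1212 .1289 2.4
```

```text
clock: 7.08
tcp_pos: [0.4625, -0.1204, 0.1346]
orientation: [-129.1, 90.0, 143.3]
wrist_force: [-0.0, -0.9, -0.5]
gripper_width: 0.0256
7.075 j [-23.8  22.  103.4   0.   54.6 -26.2] tcp [ 0.4625 -0.1204  0.1346] F [-0.  -0.9 -0.5] T [0.01 0.02 0.  ] w 0.0256
R cols x [-0.  0. -1.] yaz 2.39
tool delta [ 0.0057 -0.0001  0.0008]
rx -0.010586757482928366
```

```bash
python3 -m handwheel '[0.002,0,0,0,0,0,1, 0.004,0,0,0,0,0,1, 0.005,0,0,0,0,0,1, 0.005,0,0,0,0,0,1]'; python3 st.py .4625 -.1212 .1289 2.4;python3 - <<'E'
from h import *
crop("scene",250,215,330,295,9,"s6.png")
E
```

```text
clock: 7.58
tcp_pos: [0.4626, -0.1204, 0.1298]
orientation: [-148.5, 90.0, 123.9]
wrist_force: [0.5, 0.7, -1.3]
gripper_width: 0.0251
7.575 j [-23.8  22.4 103.8   0.   53.8 -26.2] tcp [ 0.4626 -0.1204  0.1298] F [ 0.5  0.7 -1.3] T [ 0.04 -0.05  0.02] w 0.0251
R cols x [-0.  0. -1.] yaz 2.4
tool delta [ 0.0009 -0.0001  0.0008]
rx -0.0047947774142675925
```

View pics/s6.png

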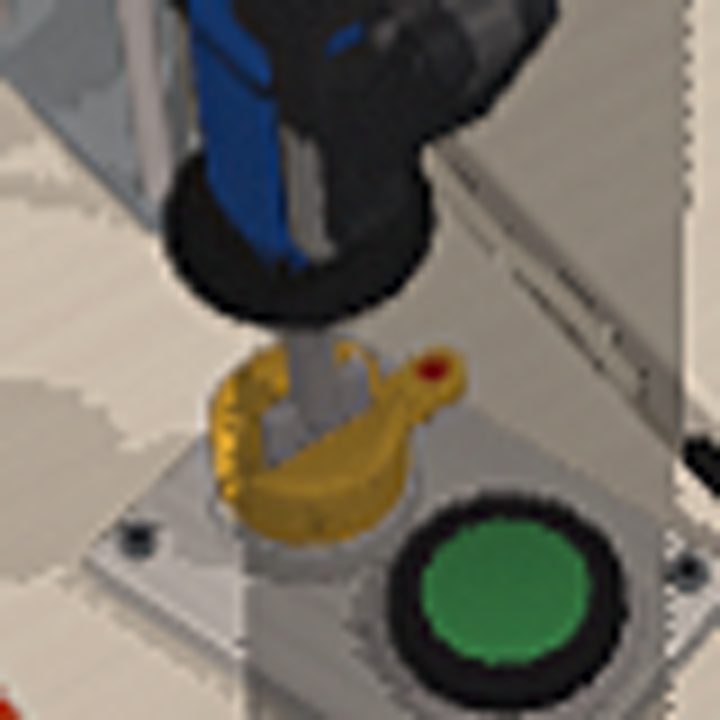

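```bash
python3 -m handwheel '[0,0,0,5,0,0,1, 0,0,0,11,0,0,1, 0,0,0,17,0,0,1, 0,0,0,23,0,0,1, 0,0,0,29,0,0,1, 0,0,0,35,0,0,1, 0,0,0,40,0,0,1, 0,0,0,40,0,0,1]'; python3 st.py .4625 -.1212 .1289 -72;python3 - <<'E'
from h import *
crop("scene",250,215,330,295,9,"s7.png")
E
```

```text
clock: 8.62
tcp_pos: [0.4622, -0.1203, 0.1299]
orientation: [-74.6, 89.9, 157.9]
wrist_force: [-1.7, 0.7, 0.1]
gripper_width: 0.0255
8.625 j [-23.8  22.4 103.8  -0.   53.9  13.8] tcp [ 0.4622 -0.1203  0.1299] F [-1.7  0.7  0.1] T [0.17 0.51 0.05] w 0.0255
R cols x [-0.001  0.    -1.   ] yaz -37.55
tool delta [0.001  0.0008 0.0006]
rx 34.44759271199475
```

View pics/s7.png

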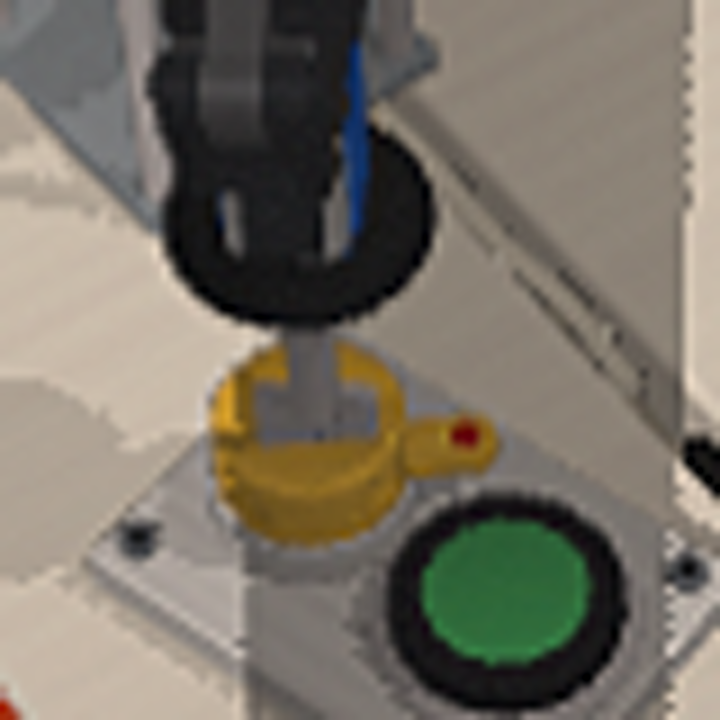

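```bash
python3 -m handwheel '[0,0,0,6,0,0,1, 0,0,0,12,0,0,1, 0,0,0,18,0,0,1, 0,0,0,24,0,0,1, 0,0,0,30,0,0,1, 0,0,0,36,0,0,1, 0,0,0,39,0,0,1, 0,0,0,39,0,0,1]'; python3 st.py .4625 -.1212 .1289 -72;cat > meas.py <<'E'
from h import *
import sys
S=r.camera("scene");crop("scene",250,215,330,295,9,sys.argv[1],S)
T=r.camera("top");crop("top",245,215,325,295,9,"t"+sys.argv[1],T)
for n,im,b in(("scene",S,(265,240,320,290)),("top",T,(258,230,300,285))):
    x0,y0,x1,y1=b;c=cv2.resize(im[y0:y1,x0:x1],None,fx=8,fy=8,interpolation=cv2.INTER_CUBIC)
    h=cv2.cvtColor(c,cv2.COLOR_RGB2HSV)
    for nm,lo,hi in(("red",(0,120,60),(8,255,255)),("green",(50,70,40),(85,255,255))):
        nn,l,s,ce=cv2.connectedComponentsWithStats(cv2.inRange(h,lo,hi))
        if nn<2: continue
        i=1+np.argmax(s[1:,4]);p=(ce[i]+.5)/8-.5+[x0,y0];z=.0302 if nm=="red" else .0228
        P=onz(n,[p],z)[0];v=P[:2]-[.4629,-.1212]
        print(n,nm,s[i,4],p.round(2),P.round(4),"r",np.linalg.norm(v).round(4),"az",np.degrees(np.arctan2(v[1],v[0])).round(2))
E
python3 meas.py s8.png
```

```text
clock: 9.68
tcp_pos: [0.4617, -0.1195, 0.1298]
orientation: [-53.6, 89.8, 139.8]
wrist_force: [-3.6, 4.8, 3.3]
gripper_width: 0.025
9.675 j [-2.380e+01  2.240e+01  1.038e+02  1.000e-01  5.400e+01  5.270e+01] tcp [ 0.4617 -0.1195  0.1298] F [-3.6  4.8  3.3] T [0.99 0.88 0.07] w 0.025
R cols x [-0.002  0.002 -1.   ] yaz -76.51
tool delta [ 0.0008  0.0018 -0.0004]
rx -4.511917560256364
scene red 214 [298.18 272.05] [ 0.4343 -0.1296  0.0302] r 0.0298 az -163.55
scene green 15266 [306.06 280.56] [ 0.4154 -0.1333  0.0228] r 0.0491 az -165.72
top green 9961 [281.36 265.43] [ 0.4129 -0.1362  0.0228] r 0.0522 az -163.34
```

View pics/s8.png

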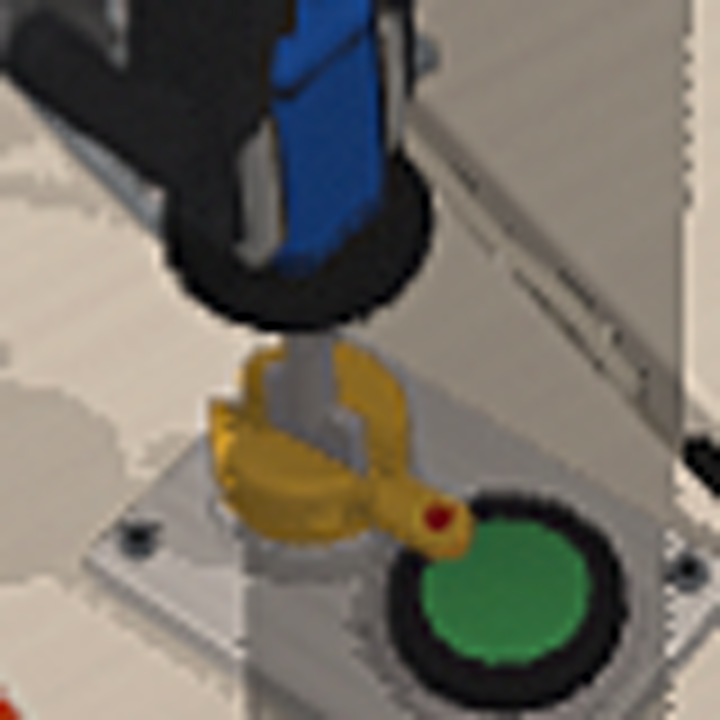

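View pics/ts8.png

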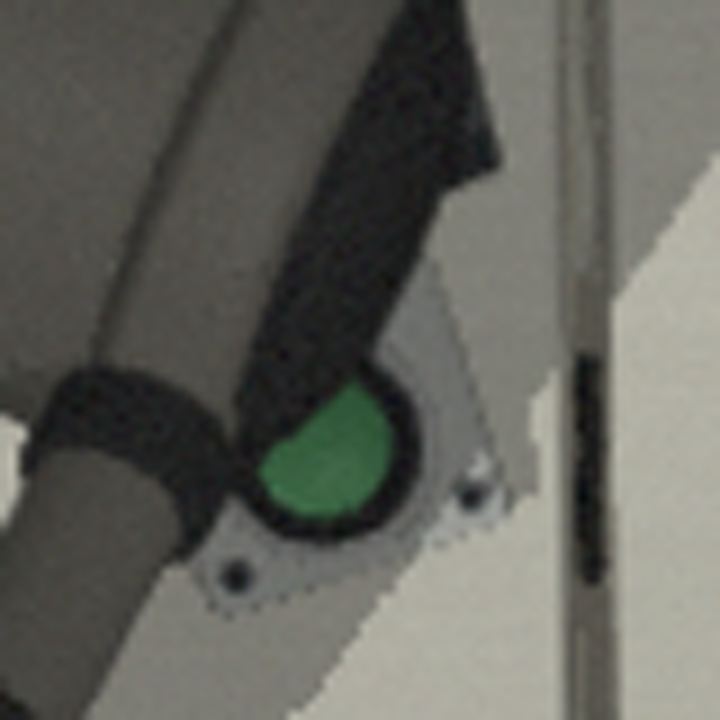

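Run:
```python
from h import *
P=onz("scene",[(297.65,255.67),((464.5)/9-.5+250,(435.5)/9-.5+215),(298.18,272.05)],.0302)[:,:2]
A=np.c_[2*P,np.ones(3)];s=np.linalg.solve(A,(P**2).sum(1));c=s[:2];print(c,np.sqrt(s[2]+c@c))
for c in(c,np.array([.4622,-.1206]),np.array([.4629,-.1212])):
  v=P-c;print(c,np.degrees(np.arctan2(v[:,1],v[:,0])))
  for z in (.0205,.0228,.025):
    L=onz("scene",[(305.9,280.4)],z)[0,:2]-c;print(z,np.linalg.norm(L),np.degrees(np.arctan2(L[1],L[0])))
```

```text
[ 0.46313783 -0.11862566] 0.030880635474179137
[ 0.46313783 -0.11862566] [ -87.14359986 -120.1971887  -159.09460307]
0.0205 0.04860060831253778 -161.44155295268445
0.0228 0.04954151818380183 -162.827269602915
0.025 0.05046763707961609 -164.10368371752097
[ 0.4622 -0.1206] [ -85.09634853 -120.56144602 -162.04424214]
0.0205 0.047109439479444216 -163.35526109936364
0.0228 0.04808950139515255 -164.74515933412093
0.025 0.04905238855723694 -166.02194786979223
[ 0.4629 -0.1212] [ -86.40355232 -122.38321773 -163.55521433]
0.0205 0.047614560496085964 -164.28831839471533
0.0228 0.048612958090598186 -165.64452139992002
0.025 0.04959242177731154 -166.89000398250846
```

```bash
python3 -m handwheel '[0,0,0,1.5,0,0,1, 0,0,0,2.5,0,0,1, 0,0,0,2.5,0,0,1]'; python3 st.py .4625 -.1212 .1289 -72; python3 meas.py s9.png
```

```text
clock: 10.15
tcp_pos: [0.4617, -0.1194, 0.1297]
orientation: [-53.0, 89.8, 138.0]
wrist_force: [-3.1, 3.5, 3.9]
gripper_width: 0.0253
10.15 j [-2.380e+01  2.240e+01  1.038e+02  1.000e-01  5.400e+01  5.520e+01] tcp [ 0.4617 -0.1194  0.1297] F [-3.1  3.5  3.9] T [1.02 0.91 0.09] w 0.0253
R cols x [-0.002  0.002 -1.   ] yaz -78.98
tool delta [ 0.0008  0.0019 -0.0005]
rx -6.98431363160195
scene red 232 [297.88 272.57] [ 0.4337 -0.1286  0.0302] r 0.0301 az -165.84
scene green 15221 [306.12 280.55] [ 0.4153 -0.1334  0.0228] r 0.0491 az -165.65
top green 10043 [281.27 265.44] [ 0.4129 -0.136   0.0228] r 0.0522 az -163.53
```

View pics/s9.png

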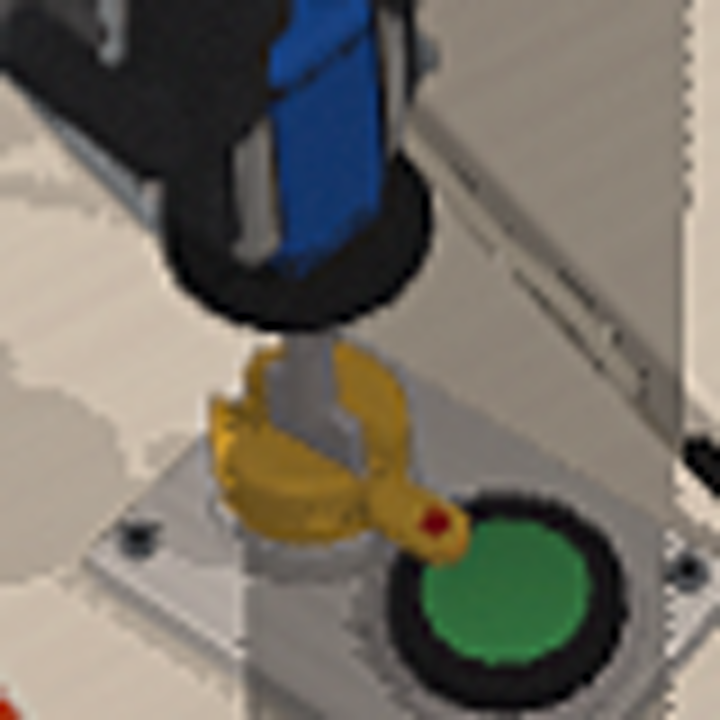

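```bash
python3 -m handwheel '[0,0,0,-2,0,0,1, 0,0,0,-3,0,0,1, -0.01,0,0,-3,0,0,1, -0.025,0,0,-3,0,0,1, -0.06,0,0,-3,0,0,1, -0.115,0,0,-3,0,0,1, -0.115,0,0,-3,0,0,1]'; python3 st.py .5898 -.1698 .245 -54.3; python3 meas.py s10.png
```

```text
clock: 11.12
tcp_pos: [0.4656, -0.122, 0.25]
orientation: [140.3, 89.3, -25.7]
wrist_force: [0.3, 0.8, -0.4]
gripper_width: 0.0249
11.125 j [-23.8  14.4  94.   -0.   70.9  52.3] tcp [ 0.4656 -0.122   0.25  ] F [ 0.3  0.8 -0.4] T [-0.03  0.02 -0.07] w 0.0249
R cols x [ 0.011 -0.005 -1.   ] yaz -76.1
tool delta [ 0.0066  0.0762 -0.1091]
rx -21.797535203960265
scene red 248 [297.91 272.58] [ 0.4336 -0.1286  0.0302] r 0.0302 az -165.8
scene green 15193 [306.11 280.55] [ 0.4153 -0.1334  0.0228] r 0.0491 az -165.65
top red 187 [277.79 255.96] [ 0.4331 -0.1293  0.0302] r 0.0309 az -164.85
top green 12140 [280.36 264.68] [ 0.4145 -0.134   0.0228] r 0.05 az -165.18
```

View pics/s10.png

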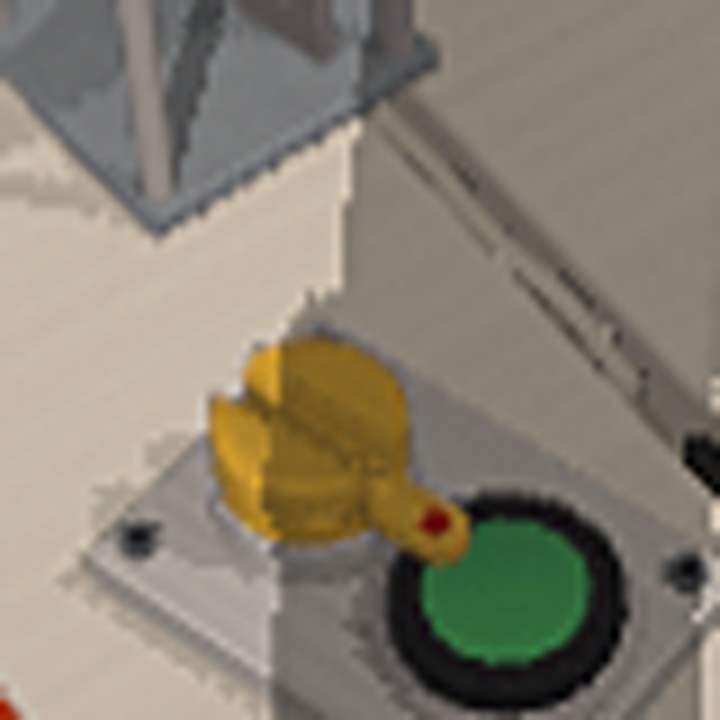

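Both views now show the finger within 0.5° of the lens direction. Next I take the driver back to the stand.

```bash
python3 -m handwheel '[0,0.02,-0.027,-6,0,0,1, 0,0.04,-0.055,-12,0,0,1, 0,0.058,-0.082,-18,0,0,1, 0,0.076,-0.109,-21.8,0,0,1, 0,0.076,-0.109,-21.8,0,0,1, 0,0.076,-0.109,-21.8,0,0,1]'; python3 -m handwheel '[0,0,0,0,0,0,1]';python3 st.py .5898 -.1698 .200 -54.3
```

```text
clock: 11.98
tcp_pos: [0.5859, -0.1678, 0.2434]
orientation: [-57.2, 89.8, 158.4]
wrist_force: [0.1, -1.1, -1.4]
gripper_width: 0.0252
clock: 12.1
tcp_pos: [0.5859, -0.1677, 0.2446]
orientation: [-57.2, 89.9, 158.5]
wrist_force: [0.1, 0.0, -1.3]
gripper_width: 0.0253
12.1 j [-23.2  28.7  73.1  -0.   78.3  31.1] tcp [ 0.5859 -0.1677  0.2446] F [ 0.1  0.  -1.3] T [-0.02  0.02  0.  ] w 0.0253
R cols x [-0.001  0.    -1.   ] yaz -54.32
tool delta [ 0.0446  0.004  -0.0019]
rx -0.02382332387011843
```

```bash
python3 -m handwheel '[0,0.004,-0.002,0,0,0,1, 0.015,0.004,-0.002,0,0,0,1, 0.025,0.004,-0.002,0,0,0,1, 0.025,0.004,-0.002,0,0,0,1]';python3 st.py .5902 -.1697 .118 -54.3
python3 - <<'E'
from h import *
crop("scene",225,90,345,220,6,"s11.png")
for p in([.5902,-.1697,.1215],[.5898,-.1697,.09]): print((proj("scene",[p])-[225,90])*6)
d=np.array([np.cos(np.radians(35.7)),np.sin(np.radians(35.7)),0])*.012
b=np.array([.5902,-.1697,.1215]);print((proj("scene",[b-d,b+d])-[225,90])*6)
E
```

```text
clock: 12.6
tcp_pos: [0.5899, -0.1698, 0.2182]
orientation: [-60.4, 89.8, 155.3]
wrist_force: [0.0, 0.3, -0.7]
gripper_width: 0.0253
12.6 j [-23.2  30.3  74.6   0.   75.3  31.1] tcp [ 0.5899 -0.1698  0.2182] F [ 0.   0.3 -0.7] T [-0.07  0.04  0.01] w 0.0253
R cols x [-0.003  0.001 -1.   ] yaz -54.31
tool delta [ 0.1002  0.0004 -0.0004]
rx -0.0081160990304312
[[251.17418854 523.29582173]]
[[259.89523098 595.8896323 ]]
[[286.93564756 531.45037773]
 [215.68062349 515.20603025]]
```

View pics/s11.png

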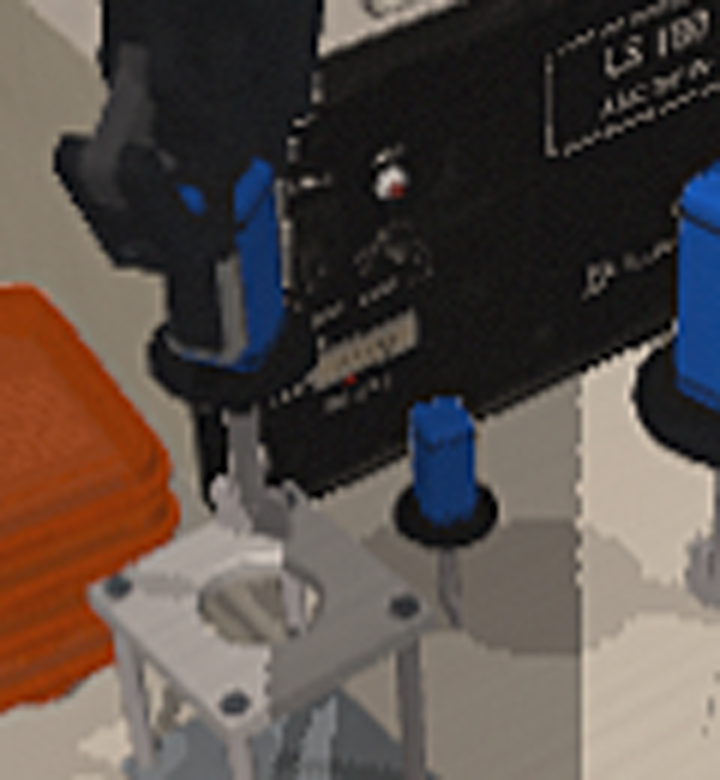

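```bash
python3 -m handwheel '[0.02,0,0,0,0,0,1, 0.04,0,0,0,0,0,1, 0.055,0,0,0,0,0,1, 0.07,0,0,0,0,0,1, 0.085,0,0,0,0,0,1, 0.093,0,0,0,0,0,1, 0.093,0,0,0,0,0,1]';python3 st.py .5902 -.1697 .118 -54.3
```

```text
clock: 13.52
tcp_pos: [0.5904, -0.17, 0.1263]
orientation: [-63.5, 89.9, 152.2]
wrist_force: [-0.5, 0.1, -0.6]
gripper_width: 0.0255
13.525 j [-23.2  35.1  81.4   0.   63.5  31.1] tcp [ 0.5904 -0.17    0.1263] F [-0.5  0.1 -0.6] T [-0.04  0.05 -0.06] w 0.0255
R cols x [-0.001  0.001 -1.   ] yaz -54.31
tool delta [ 0.0083 -0.0004  0.    ]
rx -0.006971915682072449
```

```bash
python3 -m handwheel '[0.003,0,0,0,0,0,1, 0.006,0,0,0,0,0,1, 0.0075,0,0,0,0,0,1, 0.0075,0,0,0,0,0,1]';python3 st.py .5902 -.1697 .118 -54.3
```

```text
clock: 14.02
tcp_pos: [0.5906, -0.1701, 0.1193]
orientation: [-86.5, 90.0, 129.2]
wrist_force: [0.3, -0.1, -1.2]
gripper_width: 0.0254
14.025 j [-23.2  35.5  81.9   0.   62.6  31.1] tcp [ 0.5906 -0.1701  0.1193] F [ 0.3 -0.1 -1.2] T [-0.05 -0.02 -0.04] w 0.0254
R cols x [-0.  0. -1.] yaz -54.31
tool delta [ 0.0013 -0.0005  0.0001]
rx -0.006911497876991746
```

```bash
python3 -m handwheel '[0.001,0,0,0,0,0,1, 0.001,0,0,0,0,0,0.8, 0.001,0,0,0,0,0,0.6, 0.001,0,0,0,0,0,0.4, 0.001,0,0,0,0,0,0, 0.001,0,0,0,0,0,0, 0.001,0,0,0,0,0,0]';python3 st.py
python3 - <<'E'
from h import *
crop("scene",225,90,345,220,6,"s12.png")
E
```

```text
clock: 14.9
tcp_pos: [0.5907, -0.1701, 0.1184]
orientation: [-153.6, 90.0, 62.1]
wrist_force: [0.0, 0.4, -0.7]
gripper_width: 0.0856
14.9 j [-23.2  35.6  81.9   0.   62.5  31.1] tcp [ 0.5907 -0.1701  0.1184] F [ 0.   0.4 -0.7] T [-0.01  0.07 -0.01] w 0.0856
R cols x [ 0.  0. -1.] yaz -54.31
```

View pics/s12.png

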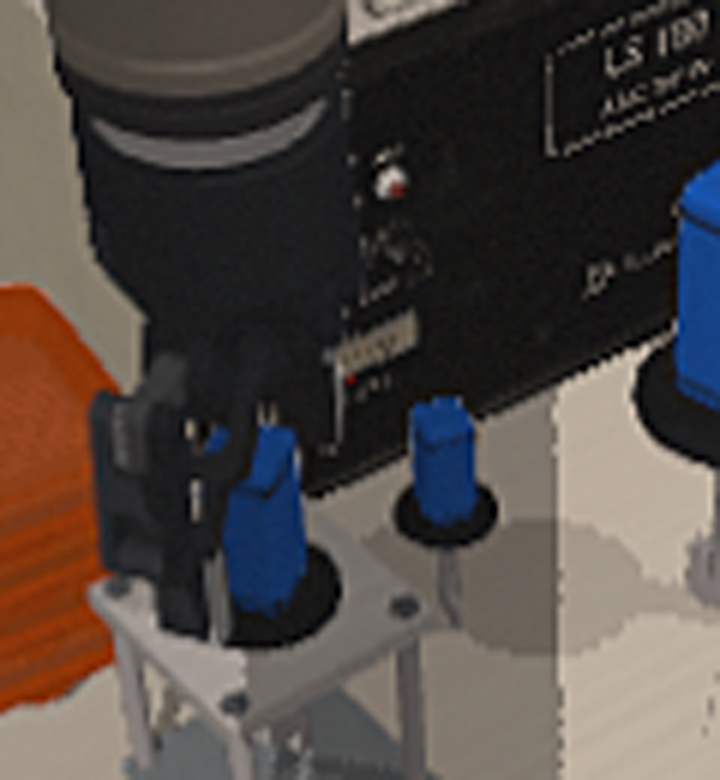

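Released. I raise straight up, then pull back toward the robot (between the tool +x raise, world −x is tool y −0.58, z +0.81) for a clear view.

```bash
python3 -m handwheel '[-0.03,0,0,0,0,0,0, -0.08,0,0,0,0,0,0, -0.13,0,0,0,0,0,0, -0.17,0,0,0,0,0,0, -0.19,-0.03,0.04,0,0,0,0, -0.19,-0.06,0.08,0,0,0,0, -0.19,-0.09,0.12,0,0,0,0, -0.19,-0.11,0.15,0,0,0,0, -0.19,-0.11,0.15,0,0,0,0, -0.19,-0.11,0.15,0,0,0,0]';python3 st.py;python3 meas.py s13.png
python3 - <<'E'
from h import *
crop("top",235,115,435,295,4,"t14.png");crop("scene",225,90,425,290,3,"s14.png")
E
```

```text
clock: 16.2
tcp_pos: [0.4052, -0.1685, 0.3087]
orientation: [125.2, 89.9, -19.1]
wrist_force: [0.7, 0.5, -0.2]
gripper_width: 0.085
16.2 j [-32.6   7.7  93.1   0.   79.2  21.7] tcp [ 0.4052 -0.1685  0.3087] F [ 0.7  0.5 -0.2] T [-0.01  0.01 -0.01] w 0.085
R cols x [ 0.001 -0.    -1.   ] yaz -54.33
scene red 236 [297.88 272.54] [ 0.4337 -0.1286  0.0302] r 0.0301 az -165.72
scene green 15214 [306.12 280.56] [ 0.4153 -0.1334  0.0228] r 0.0491 az -165.65
```

View pics/s14.png

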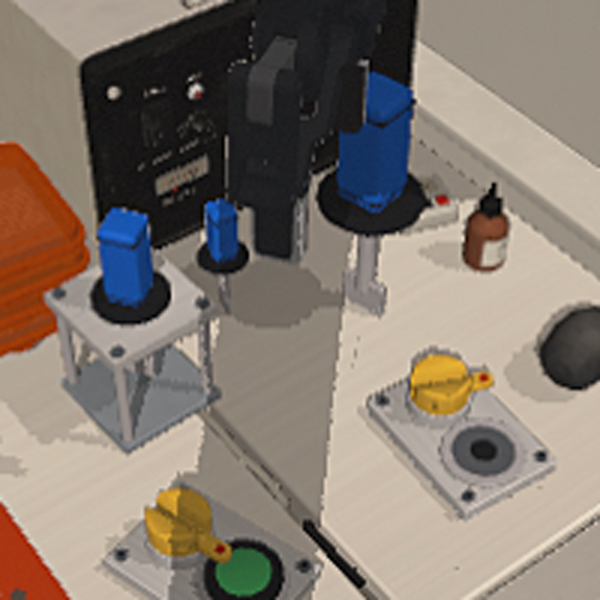

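View pics/t14.png

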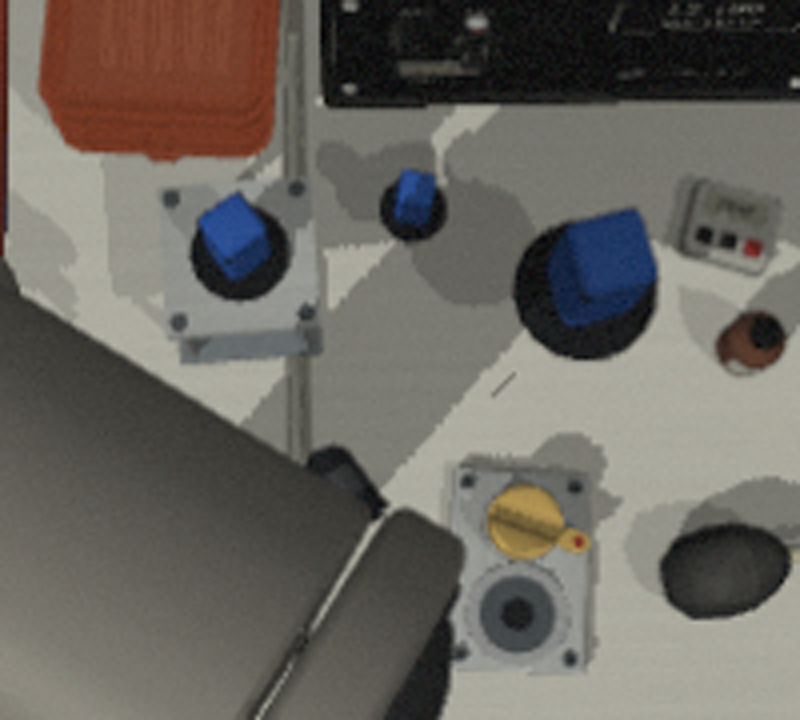

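The pictures show the driver upright and flat in its stand, with its flange at crop (240,250). The lens clamp finger points at the green lens, the spare screw is unmoved, and the arm is clear of everything.

```bash
python3 -c "
from rig import r
print(r.job_done())"
```

```text
the job is handed in; nothing more can be done
None
```

The green lens is locked, and the blue driver is back upright in its stand. I handed the job in at about 16.3 s of the 51 s allowed.

I took the driver from the stand (its handle measured about 25.5 mm across) and seated the blade about 11 mm deep in the slot. I turned the screw clockwise, about 79° of wrist turn, with the blade in the slot throughout. Contact forces stayed under about 7 N in the readings I took.

**Finger and lens:** With the driver lifted out, the two directions agreed within 0.4° in both views:

| View | Finger | Lens |
|---|---|---|
| Scene | -165.8° | -165.65° |
| Top | -164.85° | -165.2° |

The final scene view gave -165.7° for the finger. The arm hid the lens holder from the top camera by then, so that last check rests on one view, with the axis position known to about 2 mm.

**Driver and spare screw:** By eye in both views, the driver sat with its flange flat on the stand. The empty holder's screw looked unchanged, and the gripper was clear of everything.

No check failed. One command with 11 rows was refused without moving the arm, and I sent it again with ten.

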